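# Snug a card reader in the screw press

## Task

Load the loose card reader into the blue screw press: lying flat on the bed, label side up, lined up with the open lane between the columns, with its orange square centred under the round pad, and let go of it. Then wind the red-knobbed crank clockwise (seen from above) until the pad meets the reader and go on just until it is snug, a few millimetres of give in the sprung pad and not screwed down hard, and let go of the crank. Leave the other things on the bench where they are.

Things in the scene. Friction and masses are not known exactly. Their poses are not given: they have to be found in the camera images.
- reader: Loose card reader, a black and grey bar 200 x 50 x 40 mm (length x, width y, height z), 0.25 to 0.5 kg, flat on the bench, its orange end (+x) pointing roughly away from the robot. Origin: centre of its underside. Best held across its 50 mm width by the plain tail end, which keeps the hand clear of the press.
- reader_spot (a point): Centre of the 34 mm orange square on the reader's top face: 60 mm from the reader's middle towards its +x end, 40 mm above its underside. This is where the pad must press.
- reader_tail (a point): Grip point in the reader's tail: 75 mm from its middle towards its -x end, 22 mm above the underside (135 mm behind the orange square's centre).
- press: Blue portal screw press, fixed, on the left or right half of the bench. Origin: centre of its underside, on the screw's axis. Dark bed 170 (x) by 200 mm (y), top 35 mm above the bench. Columns at x = +-60 mm, inner faces 98 mm apart; bridge 40 mm deep, 140 to 162 mm up. The lane runs along y, open at both ends: load from the bench's middle, orange end first.
- pad_face (a point): Centre of the underside of the press's round black pad (44 mm diameter), on the screw's axis, at its present height: at the start 95 to 115 mm above the bench. The reader's top, on the bed, is 75 mm above the bench. The pad does not turn; it is sprung on the screw's end (8 N per mm, 10 mm of give).
- crank (a joint): Crank angle, 0 to 14 rad, growing clockwise from above; the pad sinks 4 mm per rad (115 mm above the bench at 0). Starts at 0 to 5; stays where left. The knob takes about 4 N with the pad free, then about 2 N more per rad. Snug is 12 to 50 N on the reader, 0.5 to 1.4 rad past first touch (0.9 rad, 28 N is ideal); over 75 N spoils it.
- crank_grip (a point): Grip point on the crank's upright red knob: round, 22 mm in diameter, 70 mm tall, spinning freely on its pin, so a hand holding it from above need not turn. On the knob's axis, 65 mm from the screw's axis, 24 mm below the knob's top, 48 mm above the crank arm. It circles the screw's axis and sinks 4 mm per rad; at crank 0 it lies on the press's -x side.
- card_stack: Bystander: stack of white cards, 86 x 54 x 30 mm, loose beside the reader. Origin: centre of its underside.
- label_roll: Bystander: white label roll lying flat, 64 mm diameter, 30 mm tall, loose on the other side of the reader. Origin: centre of its underside.
- glue: Bystander: glue bottle, 40 mm diameter, 115 mm tall, loose beside the press on the side away from the robot. Origin: centre of its underside.
- screwdriver: Bystander: red-handled screwdriver, 180 mm long, lying loose behind the yellow card bin. Origin: on its underside, mid-length.
- card_bin: Bystander: yellow stock bin full of white cards, 200 x 150 x 85 mm, fixed, on the half of the bench without the press. Origin: centre of its underside.
Mind the look-alikes: they are no part of the job. What is meant by the reader is not turquoise, and is the smaller of those in its own colour.

How it is judged:
By the outcome, as a careful person would: the job done as asked, in the order asked, and still so for the second after the job is handed in, with the robot touching nothing.
It also fails if it takes over 70 s, if anything falls off the work surface, if the arm or the gripper's body presses on something with over 40 N, if the wrist force passes 120 N, or if a joint passes its speed limit or range.

## Robot

A 6-joint arm with a two-finger parallel gripper is mounted at the origin on the work surface. World frame = base frame: x ahead of the robot, y to its left, z up, the work surface at z = 0. Lengths are in m, angles in degrees, forces in N, time in s.
With the tool pointing down it reaches from about 0.35 to 0.875 m from the base axis. Payload 4.2 kg.
Tool frame: the origin (TCP) lies midway between the tips of the shut fingers; the grasp point (between the pads) lies 19 mm behind it; y points along the fingers, z is the direction in which the jaws open and shut, and the axes are right-handed (so a half turn about y gives the same grasp; the last joint's range is limited). The gripper opens to 87 mm and grips with 3 to 60 N. Pads are 19 mm wide; open, the fingers measure 117 mm over their backs; the gripper's body (75 mm by 190 mm) begins 51 mm behind the grasp point.
Start: joints at [85.233, 22.042, 0.453, 0, -68.411, -14.817], TCP at [0.209, 0.589, 0.223] pointing down, gripper open.
Joint ranges: [-179.83, 179.83], [-69.29, 118.12], [-61.27, 80.66], [-181.25, 117.63], [-171.15, -9.14], [-177.46, 177.46]. Speed limits (degrees/s): [159.86, 159.86, 180, 180, 180, 180].

## Interface

Orientations are given as [roll, pitch, yaw] about the fixed x, y, z axes, in that order (R = Rz(yaw) Ry(pitch) Rx(roll)).
In Python, from workcell import env gives the robot as it stands. The module is installed in compiled form; this text tells all that it offers. Calls block until the motion is done:
- env.goto(position, orientation): joint-space move of the TCP to a pose.
- env.move_straight(position, rotation=None, rate=0.15, force_limit=None): straight line of the TCP; rotation=None keeps the orientation; rate is the mean speed in m/s. With force_limit (N) it stops when the force on the tool has changed by that much, and returns True; else False.
- env.set_joints(angles): joint-space move.
- env.gripper_to(opening, grasp_force=None): opening from 0.0 (shut) to 1.0 (fully open); grasp_force is the grip in N (None keeps the last); returns when the fingers have stopped.
- env.dwell(seconds).
- env.inverse_kinematics(position, orientation): joint angles nearest the present ones, or None.
- env.read_state(): the state.
- env.grab_frame(name): name is "scene" or "top" or "wrist"; returns a dict with "image" (400x640x3 uint8, blue, green, red), "fx", "fy", "cx", "cy" (pixels), "position" and "orientation" of the camera in the world. Camera axes: x right, y up, looking along -z (the intrinsics and any distortion apply to the point x, -y, -z); pixel columns grow to the right and rows downward; lengths in m; the calibration is good to about 2 mm. A picture is of the moment at which its call begins. There is no depth.
A pose or a line that the arm cannot do raises env.Unreachable and nothing moves.
- env.close_job(): hands the job in, once; it reports no verdict.
Trained networks look in a picture, given as the dict that the camera call returned (one of the last four; its "shot" number tells which), for a name from the list of things; names that differ only in an ending like _2 or _b are one class to them, and where a whole thing is asked for, a point or a joint stands for the part that bears it (a point fixed in the world has none). Each returns a list of dicts, best first, with "score" (0 to 1); they miss things now and then, are a little off and sometimes report something else, mostly with a low value. They report only what shows in the picture. A call takes as long as a camera call. They do not tell look-alikes from the thing itself.
- env.search_frame(picture, thing): "xyz" ([x, y, z] in m, in world coordinates, good to about 4 mm: the middle of the surface that is visible of it).
- env.trace(picture, thing): "mask" (400x640 bool, what is visible of it).
The state is a dict: "clock": time; "joint_positions": joint angles; "qvel": joint speeds; "joint_torque": joint torques, N m; "position": TCP position; "tool_rot": TCP orientation; "force": force on the tool from outside, world axes, zero at the start; "wrist_torque": the same for the moment, N m; "opening": opening from 0.0 (shut) to 1.0 (fully open).
Only numpy, scipy, OpenCV 4.12 (cv2) and the standard library are available. Lean on these libraries where they do the work, as an engineer would, in place of code of your own. Each camera call takes 0.05 s, during which the arm holds its last target.

## Working session

There is one attempt and no reset: what is moved stays moved. The work goes in short steps, each a Python script; the robot and the scene stay as the last script left them, time stands still between calls to the robot, and variables do not carry over. Pictures are saved under pics/ and viewed, and the job is handed in when it is done.

```bash
mkdir -p pics; ls; python3 - <<'E'
from workcell import env
import cv2
s=env.read_state();print({k:s[k] for k in('clock','position','tool_rot','force','opening')})
for n in('scene','top','wrist'):
    f=env.grab_frame(n);cv2.imwrite(f'pics/a_{n}.png',f['image']);print(n,{k:v for k,v in f.items() if k!='image'})
E
```

```text
pics
{'clock': 0.0, 'position': array([0.2092623 , 0.58828683, 0.22144844]), 'tool_rot': array([-8.98742930e+01,  3.66695674e-03,  1.60404221e+02]), 'force': array([ 0.02351458, -0.51688376,  0.08944003]), 'opening': 0.9993844978760749}
scene {'fx': 469.77333297024063, 'fy': 469.77333297024063, 'cx': 319.2694067781993, 'cy': 188.39674381853288, 'position': array([ 1.52432842, -0.32904906,  1.12336384]), 'orientation': array([48.69669736,  0.46005749, 71.04119749]), 'shot': 1}
top {'fx': 444.08330450492264, 'fy': 444.08330450492264, 'cx': 313.6183676997434, 'cy': 209.7276485740826, 'position': array([0.38779117, 0.03097948, 1.40564235]), 'orientation': array([ 4.29819104e+00, -2.13857188e-02, -8.93803314e+01]), 'shot': 2}
wrist {'fx': 348.572111057312, 'fy': 348.572111057312, 'cx': 321.30000456203476, 'cy': 201.74668207170316, 'position': array([0.27577957, 0.56489128, 0.38401117]), 'orientation': array([-1.48122817e+01, -9.12324397e-02, -1.09579375e+02]), 'shot': 3}
```

View pics/a_scene.png

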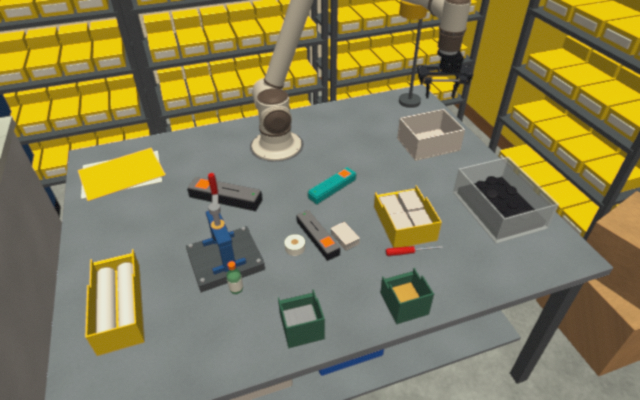

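View pics/a_top.png

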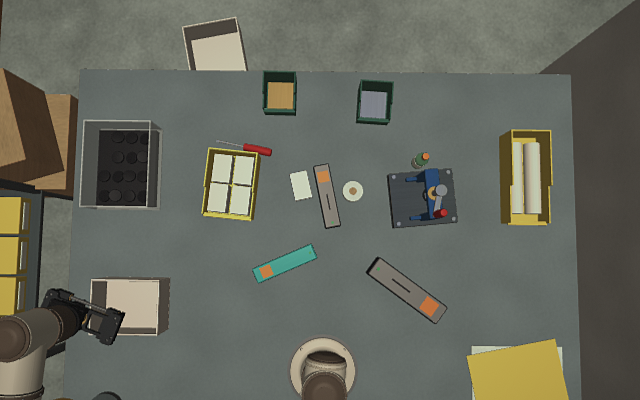

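View pics/a_wrist.png

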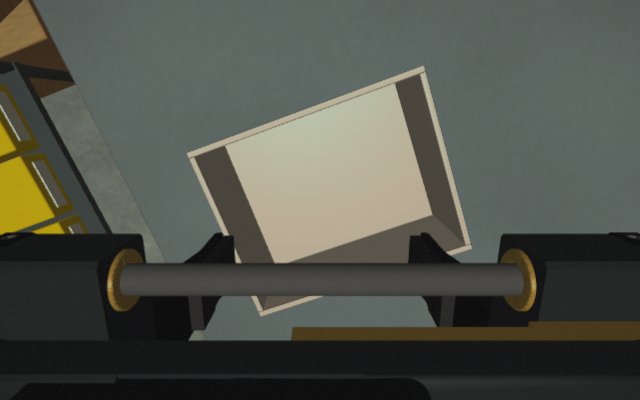

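```bash
cat > h.py <<'E'
import numpy as np,cv2
from scipy.spatial.transform import Rotation as R
from workcell import env
def cam(f): return R.from_euler('xyz',f['orientation'],degrees=True).as_matrix(),np.array(f['position'])
def proj(f,P):
    M,t=cam(f);p=(np.atleast_2d(P)-t)@M
    return np.c_[f['cx']+f['fx']*p[:,0]/-p[:,2],f['cy']-f['fy']*p[:,1]/-p[:,2]]
def ray(f,uv,z):
    M,t=cam(f);uv=np.atleast_2d(uv).astype(float)
    d=np.c_[(uv[:,0]-f['cx'])/f['fx'],-(uv[:,1]-f['cy'])/f['fy'],-np.ones(len(uv))]@M.T
    return t+d*((z-t[2])/d[:,2])[:,None]
def crop(f,name,x0,y0,x1,y1,s): cv2.imwrite('pics/'+name,cv2.resize(f['image'][y0:y1,x0:x1],None,fx=s,fy=s,interpolation=cv2.INTER_CUBIC))
E
python3 - <<'E'
from h import *
np.set_printoptions(precision=4,suppress=True)
for n in('top','scene'):
    f=env.grab_frame(n)
    for t in('reader','reader_spot','reader_tail','press','pad_face','crank_grip','card_stack','label_roll','glue'):
        for d in env.search_frame(f,t)[:4]: print(n,t,round(d['score'],2),d['xyz'],proj(f,d['xyz'])[0].round())
    if n=='top': crop(f,'b_top.png',270,130,480,270,3.8)
    else: crop(f,'b_scene.png',170,150,370,300,4)
E
```

```text
top reader 0.82 [0.2552, -0.2499, 0.0503] [406. 288.]
top reader 0.77 [0.536, -0.0128, 0.0392] [328. 195.]
top reader 0.76 [0.3249, 0.1173, 0.0398] [285. 263.]
top reader_spot 0.88 [0.326, 0.1207, 0.0385] [284. 263.]
top reader_spot 0.61 [0.5338, -0.0078, 0.0429] [327. 196.]
top reader_spot 0.58 [0.2482, -0.2471, 0.0512] [405. 290.]
top reader_tail 0.84 [0.3249, 0.1186, 0.0409] [285. 263.]
top reader_tail 0.77 [0.5351, -0.0087, 0.0424] [327. 195.]
top reader_tail 0.77 [0.2561, -0.2529, 0.0554] [407. 288.]
top press 0.88 [0.5342, -0.2904, 0.0345] [418. 197.]
top crank_grip 0.69 [0.508, -0.2918, 0.2358] [436. 199.]
top card_stack 0.57 [0.5709, 0.0768, 0.0286] [299. 184.]
top label_roll 0.64 [0.5522, -0.0878, 0.033] [352. 191.]
top label_roll 0.28 [0.5095, -0.2952, 0.2355] [437. 198.]
top glue 0.63 [0.6459, -0.2832, 0.0799] [418. 159.]
scene reader 0.91 [0.5615, -0.0138, 0.042] [317. 234.]
scene reader 0.65 [0.3407, 0.1157, 0.0364] [332. 183.]
scene reader 0.59 [0.2785, -0.2443, 0.0493] [227. 192.]
scene reader_spot 0.9 [0.2814, -0.2405, 0.0479] [229. 193.]
scene reader_spot 0.68 [0.5592, -0.0115, 0.0369] [318. 235.]
scene reader_spot 0.55 [0.3486, 0.1137, 0.0402] [332. 184.]
scene reader_tail 0.88 [0.3455, 0.1106, 0.0411] [331. 183.]
scene reader_tail 0.81 [0.2783, -0.2429, 0.0537] [228. 191.]
scene reader_tail 0.75 [0.5609, -0.0128, 0.0381] [318. 235.]
scene press 0.92 [0.5567, -0.307, 0.0364] [225. 258.]
scene pad_face 0.7 [0.6014, 0.2817, 0.0525] [408. 218.]
scene crank_grip 0.9 [0.4834, -0.297, 0.237] [213. 192.]
scene card_stack 0.81 [0.581, 0.0696, 0.029] [344. 235.]
scene label_roll 0.68 [0.5641, -0.0933, 0.0305] [293. 244.]
scene label_roll 0.54 [0.6649, -0.301, 0.0649] [232. 279.]
scene glue 0.8 [0.6627, -0.2999, 0.0664] [232. 278.]
scene glue 0.43 [0.5824, 0.067, 0.0276] [344. 236.]
```

View pics/b_top.png

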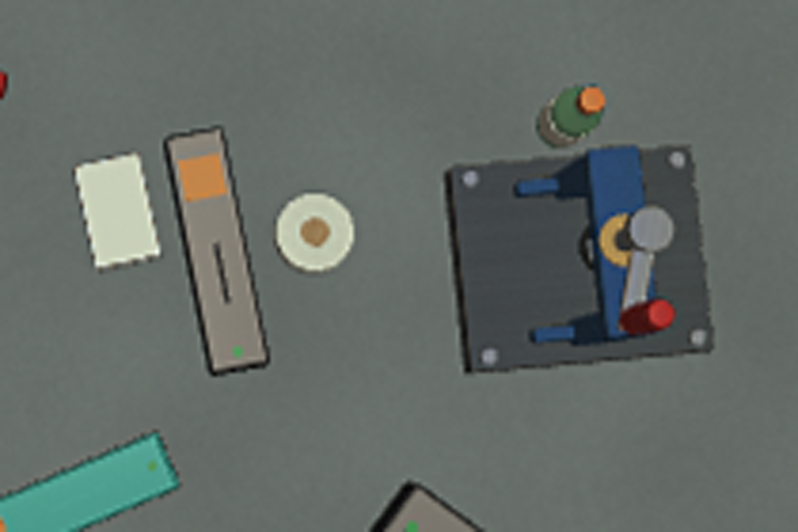

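View pics/b_scene.png

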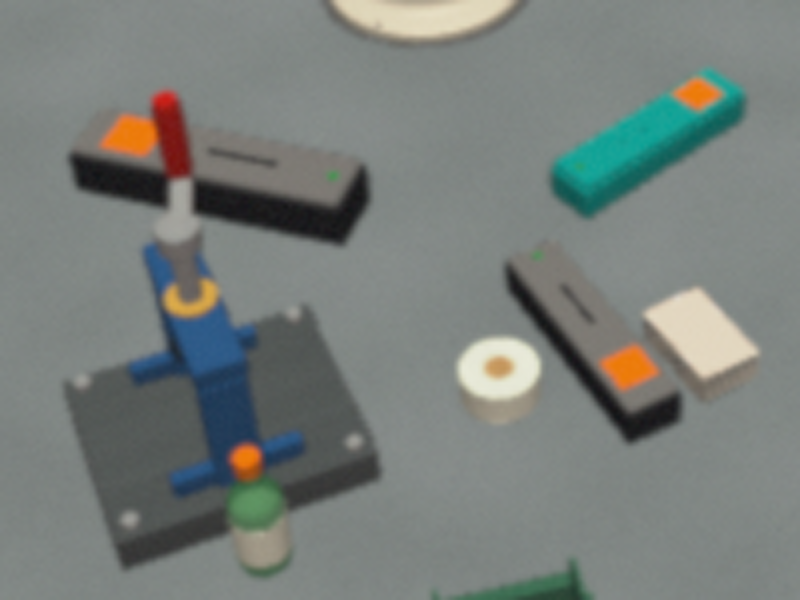

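Three candidates in the top view: grey bar at (327,197), larger grey bar at (407,290), and turquoise bar at (284,263). The enlarged crop confirms the one meant is the small grey bar at (327,197): it is not turquoise, is the smaller grey one, lies between the cards and the roll, and its orange end points away from the robot. The press at (423,197) has its lane along world y, with the red knob on the robot side.

```bash
python3 - <<'E'
from h import *
np.set_printoptions(precision=4,suppress=True)
f=env.grab_frame('top')
c=np.array([[167,138],[222,128],[268,360],[213,372]])/3.8+[270,130]
p=ray(f,c,.04);print(p,np.linalg.norm(np.diff(p,axis=0),axis=1))
d=(p[:2].mean(0)-p[2:].mean(0));print('centre',p.mean(0),'yaw',np.degrees(np.arctan2(d[1],d[0])))
s=ray(f,np.array([[470,178],[677,160],[699,337],[489,356]])/3.8+[270,130],.035);print(s,s.mean(0),np.linalg.norm(np.diff(s,axis=0),axis=1))
d=s[0]-s[1]+s[3]-s[2];print('lane dir',np.degrees(np.arctan2(d[1],d[0])))
# look from wrist above the press and reader
C=s.mean(0)
for pos,yaw,n in(((.44,-.02,.33),0,'c_reader'),((.535,-.16,.36),-90,'c_press')):
    print(env.inverse_kinematics(pos,[-90,0,yaw]))
    env.goto(pos,[-90,0,yaw]); f=env.grab_frame('wrist');cv2.imwrite(f'pics/{n}.png',f['image'])
    import pickle;pickle.dump(f,open(f'{n}.pkl','wb'));print(env.read_state()['clock'],f['position'],f['orientation'])
E
```

```text
[[ 0.6257  0.032   0.04  ]
 [ 0.6344 -0.0129  0.04  ]
 [ 0.445  -0.0517  0.04  ]
 [ 0.4348 -0.0073  0.04  ]] [0.0457 0.1933 0.0456]
centre [ 0.535  -0.0099  0.04  ] yaw 11.604813258884306
[[ 0.5962 -0.2165  0.035 ]
 [ 0.6129 -0.3863  0.035 ]
 [ 0.4677 -0.4024  0.035 ]
 [ 0.4504 -0.2316  0.035 ]] [ 0.5318 -0.3092  0.035 ] [0.1706 0.146  0.1717]
lane dir 95.70716077167134
[  18.6701   -0.1879  -12.3737   -0.      -77.8142 -108.6701]
3.6 [ 0.3718 -0.0201  0.4923] [-14.6874  -0.0399  90.0679]
NoneTraceback (most recent call last):
  File "<stdin>", line 13, in <module>
workcell.Unreachable: the arm cannot take that pose within its joint ranges
```

```bash
python3 - <<'E'
from h import *
import pickle
np.set_printoptions(precision=4,suppress=True)
print('place ik',env.inverse_kinematics((.545,-.175,.04),[-90,0,-84.3]),env.inverse_kinematics((.545,-.175,.04),[-90,0,95.7]))
pos,yaw=(.545,-.13,.36),-80
for yaw in(-84,-80,-75):
    q=env.inverse_kinematics(pos,[-90,0,yaw]);print(yaw,q)
    if q is not None:break
env.set_joints(q); f=env.grab_frame('wrist');cv2.imwrite(f'pics/c_press.png',f['image']);pickle.dump(f,open('c_press.pkl','wb'));print(env.read_state()['clock'],f['position'],f['orientation'])
E
```

```text
place ik [  -1.5911   28.116   -19.665     0.      -42.219  -172.7089] [ -1.5911  28.116  -19.665    0.     -42.219    7.2911]
-84 [   3.1552   12.0366    5.6912    0.      -83.6546 -177.1552]
4.75 [ 0.5386 -0.0611  0.5222] [-14.7001   0.0772   6.1016]
```

View pics/c_reader.png

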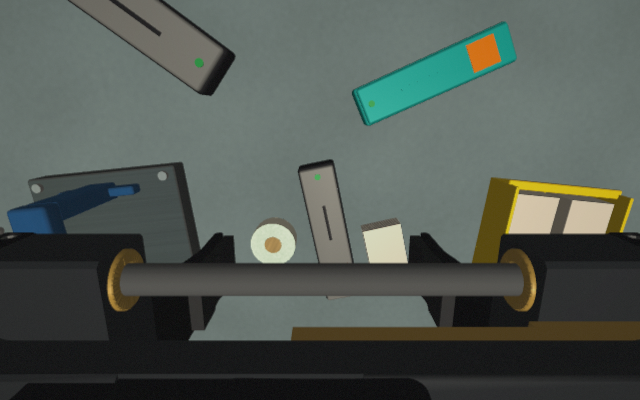

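View pics/c_press.png

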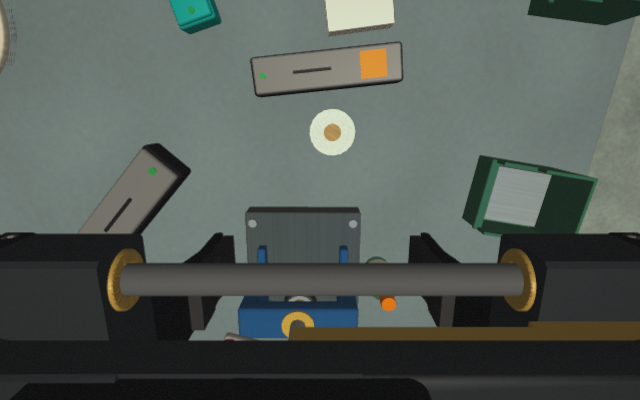

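```bash
python3 - <<'E'
from h import *
import pickle
np.set_printoptions(precision=4,suppress=True)
f=pickle.load(open('c_press.pkl','rb'));crop(f,'d_reader.png',240,30,420,120,4.4)
q=env.inverse_kinematics((.53,-.12,.45),[-90,0,95.7]);print(q)
env.set_joints(q); f=env.grab_frame('wrist');cv2.imwrite(f'pics/d_press.png',f['image']);pickle.dump(f,open('d_press.pkl','wb'));print(env.read_state()['clock'],f['position'],f['orientation'])
E
```

```text
[  4.344   10.1416  15.5544   0.     -95.4127   1.356 ]
7.4333 [ 0.5379 -0.1895  0.6124] [ -14.8036   -0.0565 -174.2938]
```

View pics/d_reader.png

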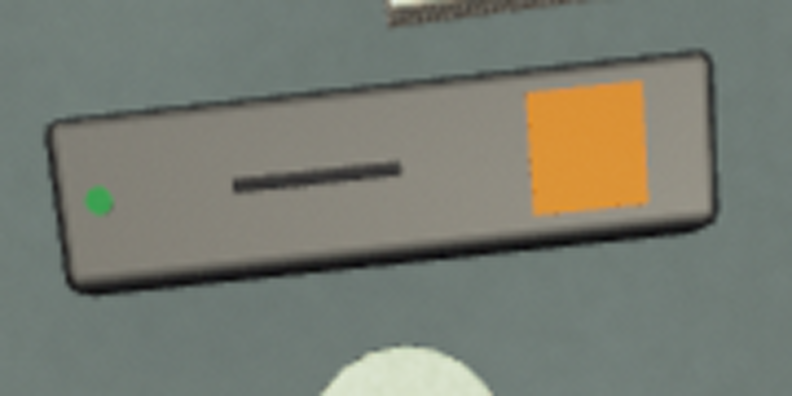

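View pics/d_press.png

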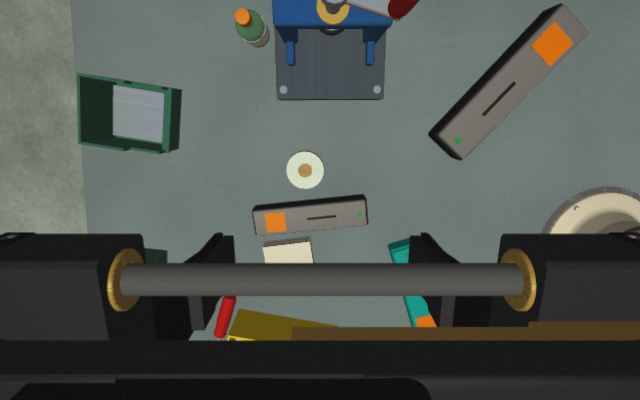

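```bash
python3 - <<'E'
from h import *
import pickle
np.set_printoptions(precision=4,suppress=True)
q=env.inverse_kinematics((.53,-.28,.42),[-90,0,95.7]);print(q)
env.set_joints(q); f=env.grab_frame('wrist');cv2.imwrite(f'pics/e_press.png',f['image']);pickle.dump(f,open('e_press.pkl','wb'));print(env.read_state()['clock'],f['position'],f['orientation'])
crop(f,'e_crop.png',200,20,460,220,3)
E
```

```text
[-12.386   16.0895  19.2274   0.     -93.1379  18.086 ]
8.175 [ 0.5378 -0.3501  0.5822] [ -14.8114   -0.0685 -174.3494]
```

View pics/e_crop.png

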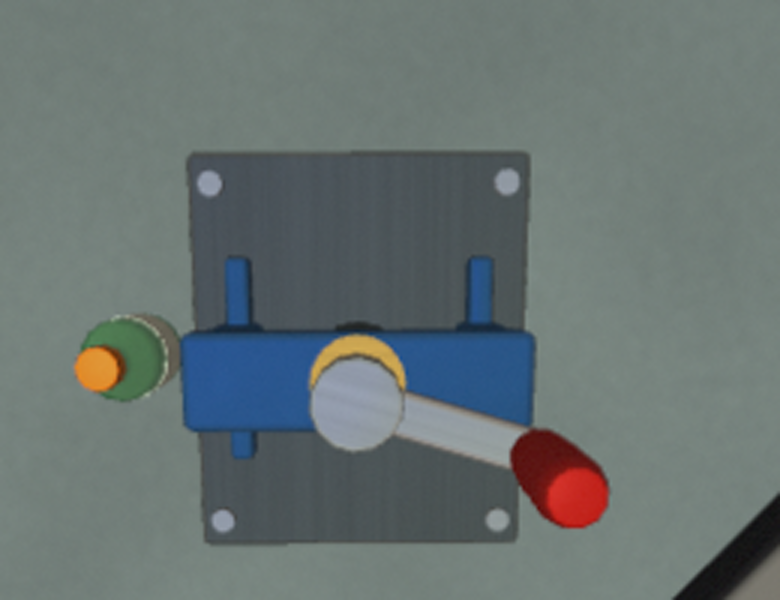

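```bash
python3 - <<'E'
from h import *
import pickle
np.set_printoptions(precision=4,suppress=True)
f=pickle.load(open('e_press.pkl','rb'));o=np.array([200,20])
s=ray(f,np.array([[209,183],[508,182],[497,520],[223,520]])/3+o,.036)
print('screws',s,s.mean(0),np.linalg.norm(np.diff(s,axis=0),axis=1))
d=s[3]-s[0]+s[2]-s[1];print('lane yaw',np.degrees(np.arctan2(d[1],d[0])))
b=ray(f,np.array([[189,153],[530,152],[517,543],[206,543]])/3+o,.035);print('bed',b.mean(0),np.linalg.norm(np.diff(b,axis=0),axis=1))
C=s.mean(0)[:2]
for z in(.19,.2,.205,.21,.215,.22,.225,.23,.235,.24):
    k=ray(f,np.array([[577,497]])/3+o,z)[0,:2]-C;h=ray(f,np.array([[357,404]])/3+o,z)[0,:2]-C
    print(z,'knob r',np.linalg.norm(k),'az',np.degrees(np.arctan2(k[1],k[0])),'hub off',h)
f=pickle.load(open('c_press.pkl','rb'));o=np.array([240,30]);k=4.4
sp=ray(f,np.array([[527,92],[643,82],[649,205],[534,216]])/k+o,.04);print('spot',sp.mean(0),np.linalg.norm(np.diff(sp,axis=0),axis=1))
c=ray(f,np.array([[50,125],[711,54],[715,222],[72,286]])/k+o,.04);print('corn',c.mean(0),np.linalg.norm(np.diff(c,axis=0),axis=1))
d=c[1]-c[0]+c[2]-c[3];print('yaw',np.degrees(np.arctan2(d[1],d[0])))
g=env.grab_frame('top');crop(g,'f_top.png',380,140,480,240,6)
g=env.grab_frame('scene');crop(g,'f_scene.png',170,150,290,300,4)
E
```

```text
screws [[ 0.6175 -0.3834  0.036 ]
 [ 0.4703 -0.3984  0.036 ]
 [ 0.4532 -0.2274  0.036 ]
 [ 0.5996 -0.2129  0.036 ]] [ 0.5351 -0.3055  0.036 ] [0.148  0.1719 0.1471]
lane yaw 95.84651183398697
bed [ 0.5345 -0.3061  0.035 ] [0.1679 0.199  0.1682]
0.19 knob r 0.0929410499648345 az 160.14356047632754 hub off [-0.      0.0044]
0.2 knob r 0.09012742072107331 az 160.8077589572059 hub off [0.     0.0032]
0.205 knob r 0.08872536388917429 az 161.1556318660336 hub off [0.0001 0.0025]
0.21 knob r 0.0873266827334709 az 161.51466188508746 hub off [0.0001 0.0019]
0.215 knob r 0.08593154208863614 az 161.88536491321491 hub off [0.0001 0.0013]
0.22 knob r 0.08454011723887463 az 162.2682870325301 hub off [0.0002 0.0007]
0.225 knob r 0.08315259471794693 az 162.66400655241867 hub off [0.0002 0.0001]
0.23 knob r 0.08176917317928852 az 163.07313619915536 hub off [ 0.0002 -0.0006]
0.235 knob r 0.08039006434289425 az 163.49632546006802 hub off [ 0.0003 -0.0012]
0.24 knob r 0.07901549402628405 az 163.9342630911836 hub off [ 0.0003 -0.0018]
spot [0.5993 0.0038 0.04  ] [0.0338 0.034  0.0342]
corn [ 0.5406 -0.009   0.04  ] [0.1938 0.0463 0.1932]
yaw 11.649555990540472
```

View pics/f_scene.png

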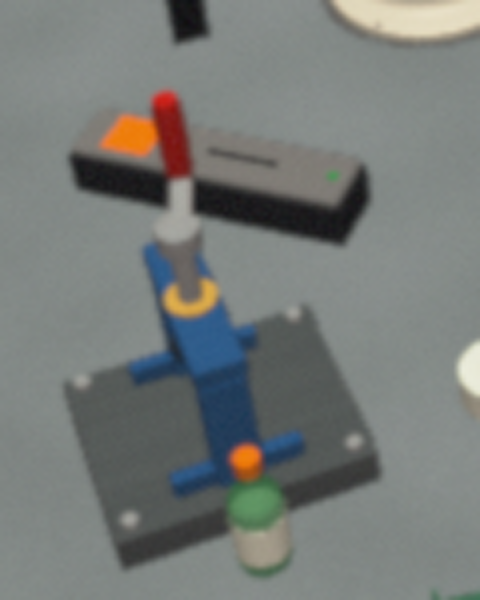

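```bash
python3 - <<'E'
from h import *
import pickle
np.set_printoptions(precision=4,suppress=True)
r0=R.from_euler('xyz',[-90,0,95.8],degrees=True)
done=False
for t in(70,60,50):
  for pos in((.54,-.05,.2),(.54,-.05,.25),(.50,-.03,.25),(.55,-.08,.28)):
    e=(R.from_euler('z',5.8,degrees=True)*R.from_euler('x',-t,degrees=True)*R.from_euler('z',-5.8,degrees=True)*r0).as_euler('xyz',degrees=True)
    q=env.inverse_kinematics(pos,e);print(t,pos,q)
    if q is not None: done=True;break
  if done:break
env.move_straight((.53,-.1,.42))
env.set_joints(q); f=env.grab_frame('wrist');cv2.imwrite(f'pics/g.png',f['image']);pickle.dump(f,open('g.pkl','wb'));print(env.read_state()['clock'],f['position'],f['orientation'])
E
```

```text
70 (0.54, -0.05, 0.2) [ 33.6435  29.7555 -39.3789  57.3734 -80.6034 -71.384 ]
10.8083 [0.5287 0.0771 0.3218] [  55.1161    0.0654 -174.3004]
```

View pics/g.png

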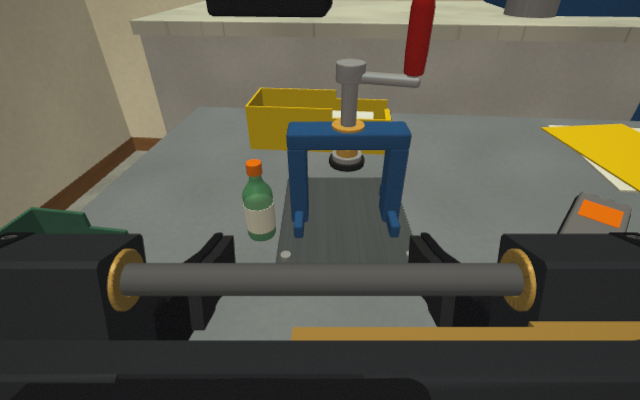

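```bash
python3 - <<'E'
from h import *
import pickle
np.set_printoptions(precision=4,suppress=True)
f=pickle.load(open('g.pkl','rb'));C=np.array([.5348,-.3058]);
im=cv2.resize(f['image'][40:220,260:450],None,fx=4,fy=4,interpolation=cv2.INTER_CUBIC)
a=np.linspace(0,2*np.pi,40)
for z,col in((.1138,(0,0,255)),(.1012,(0,255,0))):
    P=np.c_[C[0]+.022*np.cos(a),C[1]+.022*np.sin(a),0*a+z]
    uv=proj(f,P); 
    for u in uv: cv2.circle(im,tuple(((u-[260,40])*4).astype(int)),2,col,-1)
for P in([*C,.14],[*C,.162]):print(proj(f,P))
cv2.imwrite('pics/g2.png',im)
E
```

```text
[[348.1831 143.9323]]
[[348.9979 126.5779]]
```

View pics/g2.png

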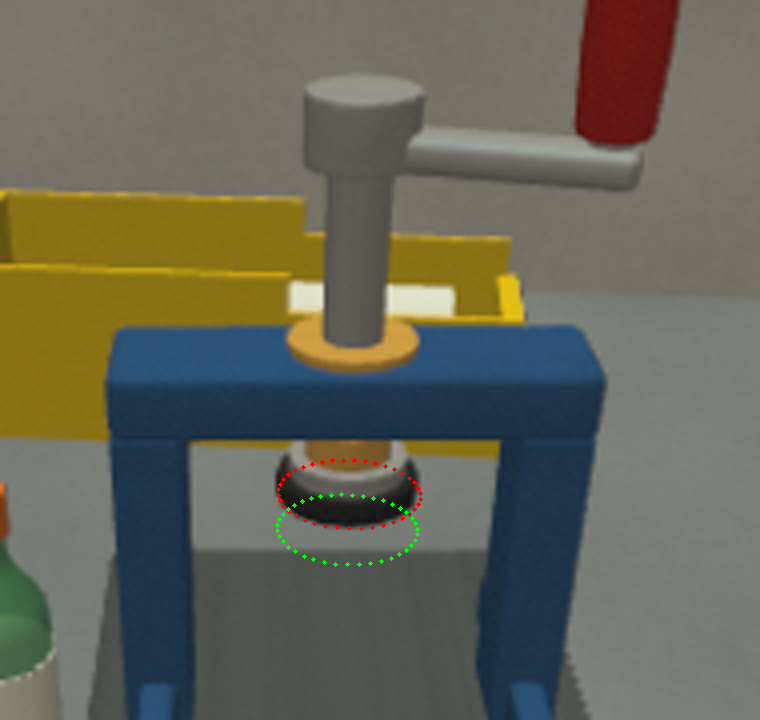

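The pad sits at the z≈0.114 overlay (red), not the 0.101 one. So the press yaw is about 5.8° and the crank is at about 0.3 rad. Next I grasp the reader by its tail, hand flipped because of the joint 6 range.

```bash
python3 - <<'E'
from h import *
import pickle
np.set_printoptions(precision=4,suppress=True)
yaw=11.65; u=np.array([np.cos(np.radians(yaw)),np.sin(np.radians(yaw))])
c=np.array([.5406,-.0087]);g=c-.075*u
ori=[-90,0,yaw+180]
# via
print(env.inverse_kinematics([*g,.12],ori),env.inverse_kinematics([*g,.006],ori))
env.move_straight((.50,-.03,.25)); 
env.goto([*g,.15],ori)
env.gripper_to(.85)
env.move_straight([*g,.006],rate=.12,force_limit=8)
print(env.read_state()['position'],env.read_state()['force'])
env.gripper_to(0,60)
s=env.read_state();print(s['opening']*87,s['position'],s['clock'])
env.move_straight([*g,.05],rate=.08);env.dwell(.2)
s=env.read_state();print(s['force'],s['wrist_torque'],s['opening']*87,s['clock'])
f=env.grab_frame('wrist');cv2.imwrite('pics/h_w.png',f['image'])
f=env.grab_frame('scene');crop(f,'h_s.png',200,120,420,280,3.6)
E
```

```text
[ 17.0543  13.1015 -29.2824   0.     -47.616   84.5957] [ 17.0543  23.8154 -36.0891   0.     -30.0955  84.5957]
[ 0.4677 -0.0237  0.0066] [ 0.3463 -0.2281  0.7378]
49.76006199376184 [ 0.4672 -0.0238  0.0062] 16.1667
[-0.2114  0.191  -3.4642] [-0.1302  0.2243 -0.0295] 49.66386496863382 17.0667
```

View pics/h_w.png

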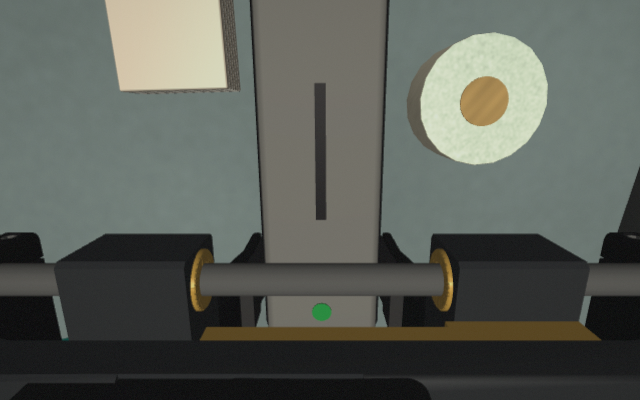

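View pics/h_s.png

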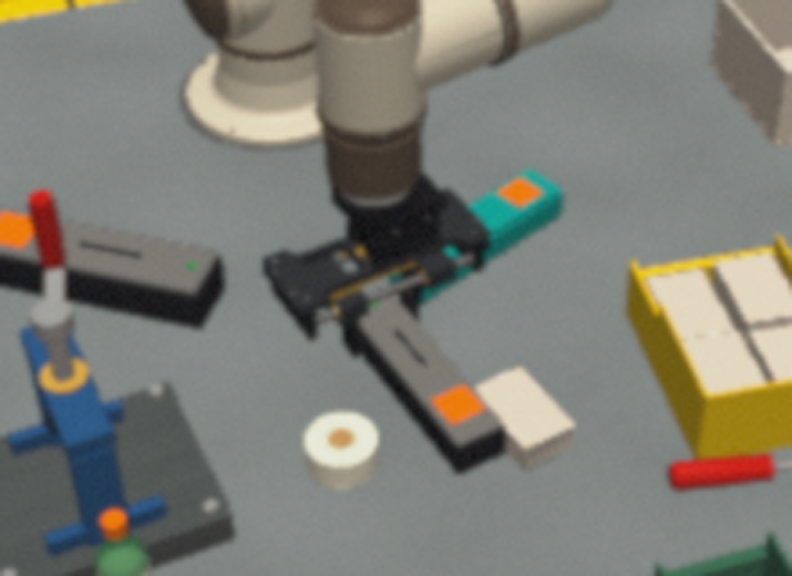

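```bash
python3 - <<'E'
from h import *
np.set_printoptions(precision=4,suppress=True)
C=np.array([.5348,-.3058]);a=95.85;L=np.array([np.cos(np.radians(a)),np.sin(np.radians(a))])
ori=[-90,0,a]
p=env.read_state()['position']
env.move_straight([p[0],p[1],.14])
E=C+L*.335;F=C+L*.175
env.goto([*E,.14],ori)
env.move_straight([*E,.056],rate=.12)
print(env.move_straight([*F,.056],rate=.1,force_limit=10))
s=env.read_state();print(s['force'],s['position'],s['clock'])
f=env.grab_frame('top');crop(f,'i_t.png',280,100,480,240,4)
f=env.grab_frame('scene');crop(f,'i_s.png',170,120,370,270,4)
f=env.grab_frame('wrist');cv2.imwrite('pics/i_w.png',f['image'])
E
```

```text
False
[ 0.6429 -0.8666 -4.0526] [ 0.517  -0.1313  0.056 ] 22.0583
```

View pics/i_w.png

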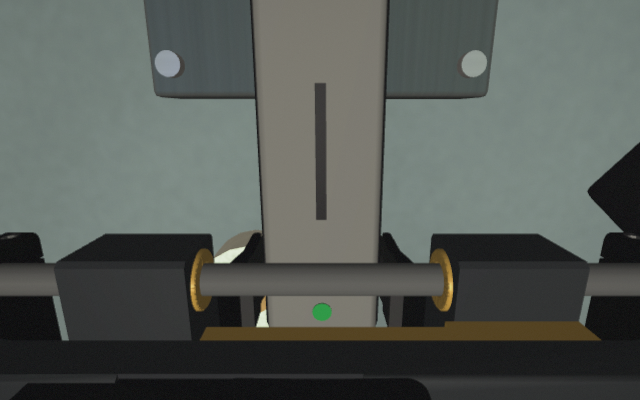

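View pics/i_s.png

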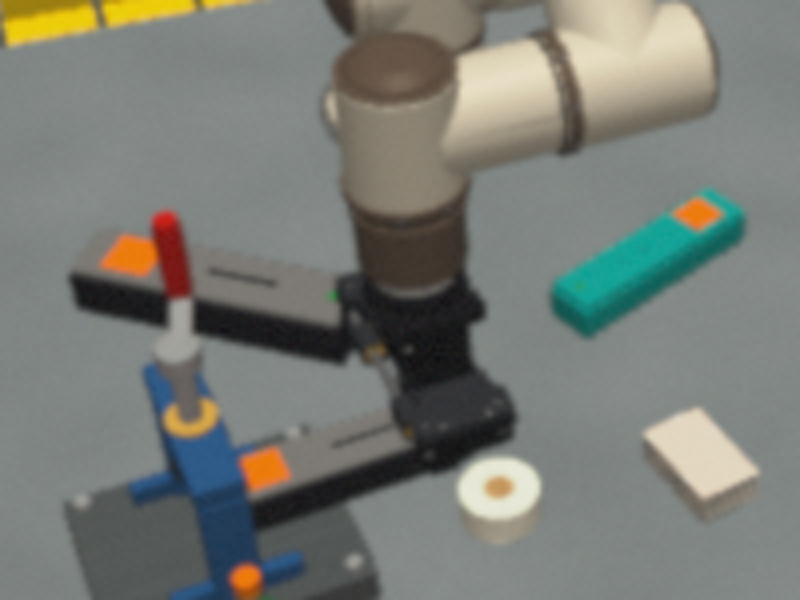

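```bash
python3 - <<'E'
from h import *
np.set_printoptions(precision=4,suppress=True)
C=np.array([.5348,-.3058]);a=95.85;L=np.array([np.cos(np.radians(a)),np.sin(np.radians(a))])
F=C+L*.135
f=env.grab_frame('wrist');s=ray(f,[[167.5,63],[474,63]],.036);print('screws rel C along lane / across',(s[:,:2]-C)@L,(s[:,:2]-C)@[L[1],-L[0]])
print(env.move_straight([*F,.056],rate=.08,force_limit=10))
print(env.move_straight([*F,.038],rate=.03,force_limit=5))
s=env.read_state();print(s['force'],s['position'],s['clock'])
import pickle
for n in('wrist','scene'):
    f=env.grab_frame(n);pickle.dump(f,open('j_%s.pkl'%n,'wb'))
    if n=='wrist':cv2.imwrite('pics/j_w.png',f['image'])
    else: crop(f,'j_s.png',170,150,330,270,5)
E
```

```text
screws rel C along lane / across [0.0834 0.0832] [ 0.0763 -0.0739]
False
True
[-1.3241  0.0529  4.8934] [ 0.5209 -0.1711  0.0412] 23.4167
```

View pics/j_w.png

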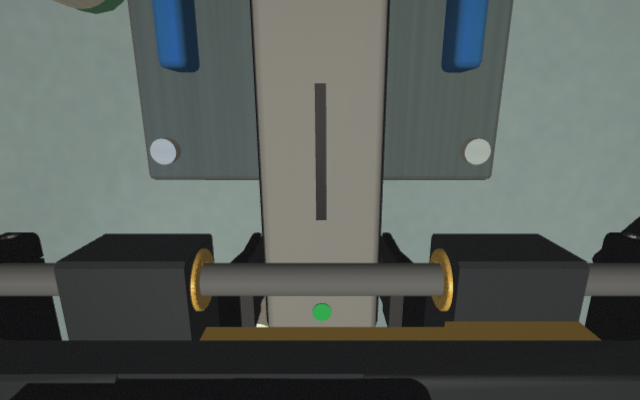

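View pics/j_s.png

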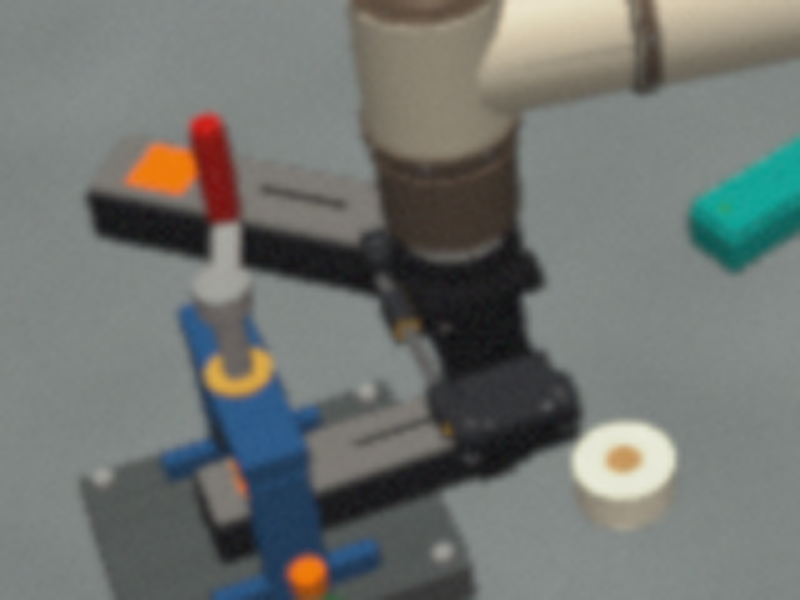

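```bash
python3 - <<'E'
from h import *
import pickle
np.set_printoptions(precision=4,suppress=True)
f=pickle.load(open('c_press.pkl','rb'));o=np.array([240,30]);k=4.4
sp=ray(f,np.array([[527,92],[643,82],[649,205],[534,216]])/k+o,.04).mean(0)
sl=ray(f,np.array([[234,187],[401,168]])/k+o,.04)
print('slot ends to spot',np.linalg.norm(sl-sp,axis=1))
D=np.linalg.norm(sl-sp,axis=1).mean()
f=pickle.load(open('j_wrist.pkl','rb'))
a=95.85;L=np.array([np.cos(np.radians(a)),np.sin(np.radians(a))]);X=np.array([L[1],-L[0]])
s=ray(f,[[320.5,83],[320.5,219.5]],.075)[:,:2];b=ray(f,[[163,152],[477.5,152]],.036)[:,:2]
print('slot',s@L,s@X,'screws',b@L,b@X)
spot=s.mean(0)-L*D;axis=b.mean(0)-L*.0857
print('spot-axis along',(spot-axis)@L,'across',(spot-axis)@X, spot,axis)
fe=ray(f,[[255,20],[388,20],[262,215],[382,215]],.075)[:,:2];print('edges across',fe@X)
E
```

```text
slot ends to spot [0.105  0.0553]
slot [-0.3024 -0.2522] [0.502 0.502] screws [-0.2736 -0.2738] [0.5774 0.4267]
spot-axis along 0.0019187158006140842 across -8.688191797646155e-05 [ 0.5358 -0.3045] [ 0.5361 -0.3064]
edges across [0.524  0.4793 0.5245 0.4783]
```

```bash
python3 - <<'E'
from h import *
import pickle
np.set_printoptions(precision=4,suppress=True)
a=95.85;L=np.array([np.cos(np.radians(a)),np.sin(np.radians(a))])
p=env.read_state()['position']
env.move_straight([p[0],p[1],.045],rate=.05)
q=p[:2]-L*.0017
env.move_straight([*q,.045],rate=.03)
print(env.move_straight([*q,.038],rate=.03,force_limit=5))
s=env.read_state();print(s['force'],s['position'])
env.gripper_to(.8)
f=env.grab_frame('wrist');pickle.dump(f,open('k_wrist.pkl','wb'));cv2.imwrite('pics/k_w.png',f['image'])
env.move_straight([*(q+L*.02),.25],rate=.2)
f=env.grab_frame('wrist');pickle.dump(f,open('k2_wrist.pkl','wb'));cv2.imwrite('pics/k2_w.png',f['image'])
print(env.read_state()['clock'])
E
```

```text
True
[-0.2014  0.0839  1.9514] [ 0.5216 -0.1729  0.0412]
26.2417
```

View pics/k_w.png

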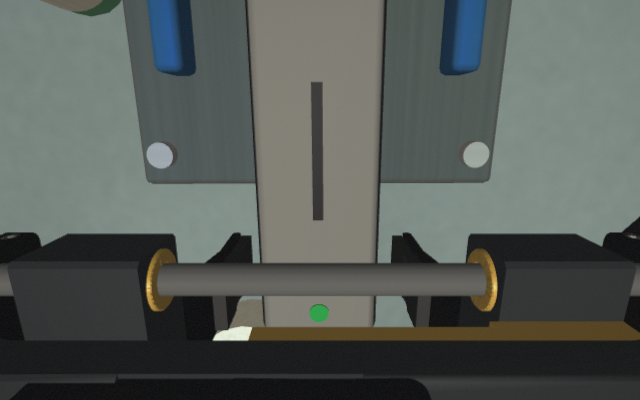

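View pics/k2_w.png

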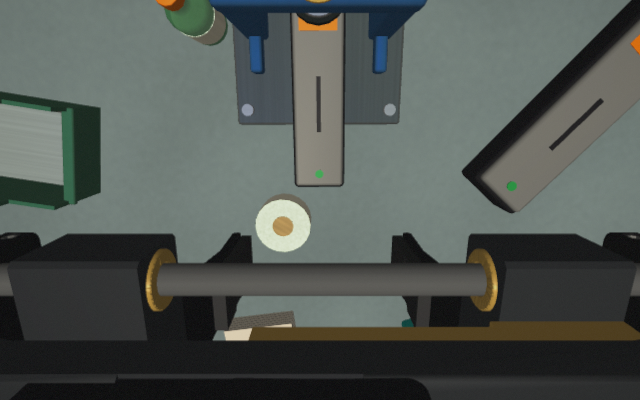

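```bash
python3 - <<'E'
from h import *
import pickle
from scipy.optimize import brentq
np.set_printoptions(precision=4,suppress=True)
a=95.85;L=np.array([np.cos(np.radians(a)),np.sin(np.radians(a))]);X=np.array([L[1],-L[0]])
for n,sl,sc in(('k',[[317,82],[318,220]],[[160,155],[476,154.5]]),('k2',[[318.5,76],[318.5,132]],[[247,110],[390,109.5]])):
    f=pickle.load(open(n+'_wrist.pkl','rb'))
    s=ray(f,sl,.075)[:,:2];b=ray(f,sc,.036)[:,:2]
    print(n,'spot-axis along',((s.mean(0)-L*.0801)-(b.mean(0)-L*.0857))@L,'across',(s-b.mean(0))@X)
f=pickle.load(open('e_press.pkl','rb'));
for C in(np.array([.5348,-.3058]),np.array([.5358,-.3064])):
    k=lambda z:ray(f,np.array([[577,497]])/3+[200,20],z)[0,:2]-C
    z=brentq(lambda z:np.linalg.norm(k(z))-.065,.2,.35);v=k(z);az=np.degrees(np.arctan2(v[1],v[0]));print(z,az,v+C,'crank',np.radians(185.85-az))
    az2=np.degrees(np.arctan2(*(np.array([0,0]))))
# knob in scene & g image
g=pickle.load(open('g.pkl','rb'));print('g proj knob bottom / top',proj(g,[*(v+C),z-.07]),proj(g,[*(v+C),z]))
F=env.grab_frame('scene');print('scene top',proj(F,[*(v+C),z]));crop(F,'l_s.png',170,150,290,300,4)
d=env.search_frame(F,'crank_grip');print(d[:2])
E
```

```text
k spot-axis along 0.0005519199245639565 across [0.0003 0.0001]
k2 spot-axis along 0.0008171637554265766 across [0.     0.0002]
0.2911218355768247 169.16224856802302 [ 0.471  -0.2936] crank 0.2912562072423968
0.2953008279262541 169.3514627177456 [ 0.4719 -0.2944] crank 0.2879537973383764
g proj knob bottom / top [[413.438   74.4991]] [[425.1085  -5.5494]]
scene top [[210.3296 173.8174]]
[{'xyz': [0.4836, -0.2973, 0.233], 'score': 0.71}]
```

View pics/l_s.png

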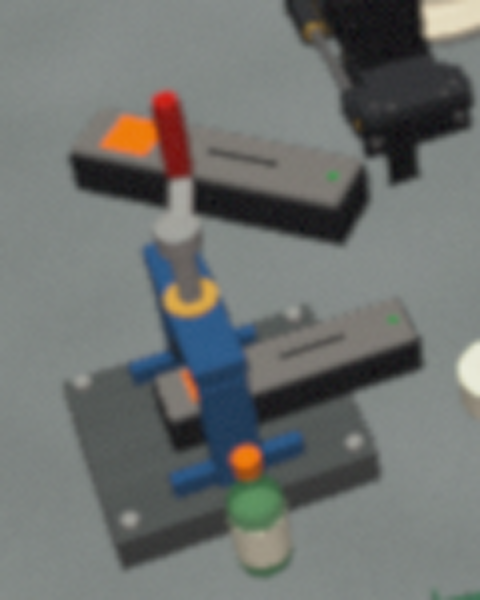

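```bash
cat >> h.py <<'E'
C=np.array([.5353,-.3061]);ORI=[-90,0,95.85];ZG=.268-.019
def kn(c,r=.0652):
    a=np.radians(185.85)-c
    return np.array([C[0]+r*np.cos(a),C[1]+r*np.sin(a),ZG-.004*(c-.29)])
E
python3 - <<'E'
from h import *
np.set_printoptions(precision=3,suppress=True)
for c in np.arange(.29,11,1.):
    q=env.inverse_kinematics(kn(c),ORI); print(q) if q is None or c<4 else None
s=env.read_state();print(s['position'])
P=kn(.29)
env.move_straight([s['position'][0],s['position'][1],.34],rate=.3)
env.goto([P[0],P[1],.34],ORI)
env.gripper_to(.7)
print(env.move_straight(P,rate=.12,force_limit=6))
s=env.read_state();print(s['position'],s['force'],s['clock'])
for n in('wrist','scene'):
    f=env.grab_frame(n)
    if n=='wrist':cv2.imwrite('pics/m_w.png',f['image'])
    else: crop(f,'m_s.png',150,100,310,250,4)
E
```

```text
[-15.23   14.217  -7.013   0.    -68.77   21.08 ]
[ -9.302  15.508  -5.829   0.    -68.663  15.152]
[ -9.035  21.526   2.337   0.    -70.811  14.885]
[-13.553  26.552   9.675   0.    -73.123  19.403]
[ 0.519 -0.153  0.249]
False
[ 0.472 -0.294  0.25 ] [ 0.14   0.028 -0.86 ] 28.8417
```

View pics/m_w.png

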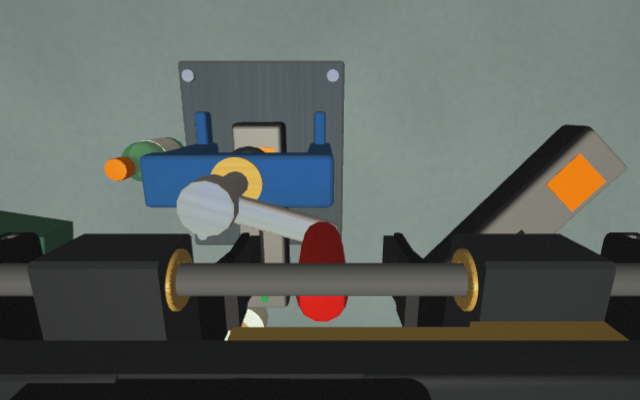

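View pics/m_s.png

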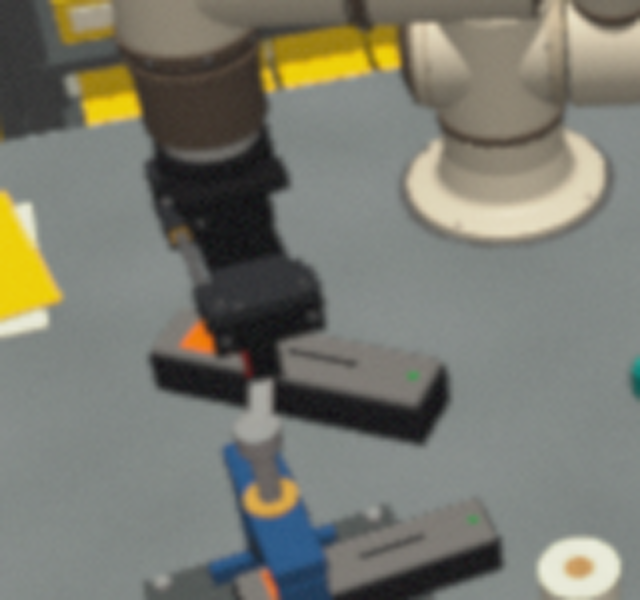

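The red knob stands between the fingers, centred at about (322,270), and nothing was touched on the way down. I grip it and wind, with a first short test arc.

```bash
python3 - <<'E'
from h import *
np.set_printoptions(precision=3,suppress=True)
env.gripper_to(0,25)
s=env.read_state();print(s['position'],s['opening']*87,s['force'],s['clock'])
t=np.radians(12)
for c in .29+t*np.arange(1,7):
    env.move_straight(kn(c),rate=.1); s=env.read_state();print(round(c,2),s['position']-kn(c),s['force'],s['clock'])
E
```

```text
[ 0.472 -0.294  0.249] 21.234822532786325 [-0.002 -0.705 -0.914] 29.6917
0.5 [ 0.  0. -0.] [ 0.336 -0.4    0.01 ] 29.975
0.71 [ 0.  0. -0.] [ 1.296  0.114 -0.228] 30.2583
0.92 [ 0.  0. -0.] [ 1.297 -0.604 -0.769] 30.5417
1.13 [0. 0. 0.] [ 0.412 -0.941 -0.04 ] 30.825
1.34 [ 0.  0. -0.] [ 1.26  -1.401  0.556] 31.1083
1.55 [ 0.  0. -0.] [ 0.258 -1.404 -0.753] 31.3917
```

```bash
python3 - <<'E'
from h import *
np.set_printoptions(precision=3,suppress=True)
for i,c in enumerate(np.linspace(1.547,9.6,40)[1:]):
    env.move_straight(kn(c),rate=.12); s=env.read_state()
    if i%4==0 or c>8.5:print(round(c,2),s['force'],round(s['opening']*87,1),s['clock'])
    if np.linalg.norm(s['force'])>25:print('STOP');break
f=env.grab_frame('scene');crop(f,'n_s.png',130,100,330,250,4)
f=env.grab_frame('wrist');cv2.imwrite('pics/n_w.png',f['image'])
E
```

```text
1.75 [ 1.404 -2.179 -1.114] 21.3 31.65
2.58 [ 0.956 -1.037 -0.467] 21.5 32.6833
3.41 [-0.762 -1.41  -0.142] 21.3 33.7167
4.23 [-0.815  0.782  0.218] 21.2 34.75
5.06 [-0.094  3.74   2.126] 21.2 35.7833
5.88 [ 2.846  2.721 -0.095] 21.5 36.8167
6.71 [ 3.287  0.423 -1.358] 21.2 37.85
7.54 [ 1.912 -1.771 -0.306] 21.3 38.8833
8.36 [ 1.059 -1.118 -0.246] 20.9 39.9167
8.57 [ 0.563 -1.652  0.263] 20.8 40.175
8.77 [ 0.478 -1.86  -0.069] 21.1 40.4333
8.98 [ 1.549 -1.703 -0.904] 20.9 40.6917
9.19 [ 0.935 -1.772 -0.2  ] 20.9 40.95
9.39 [ 0.858 -2.527 -0.625] 20.9 41.2083
9.6 [ 0.39  -2.435  0.881] 21.3 41.4667
```

View pics/n_s.png

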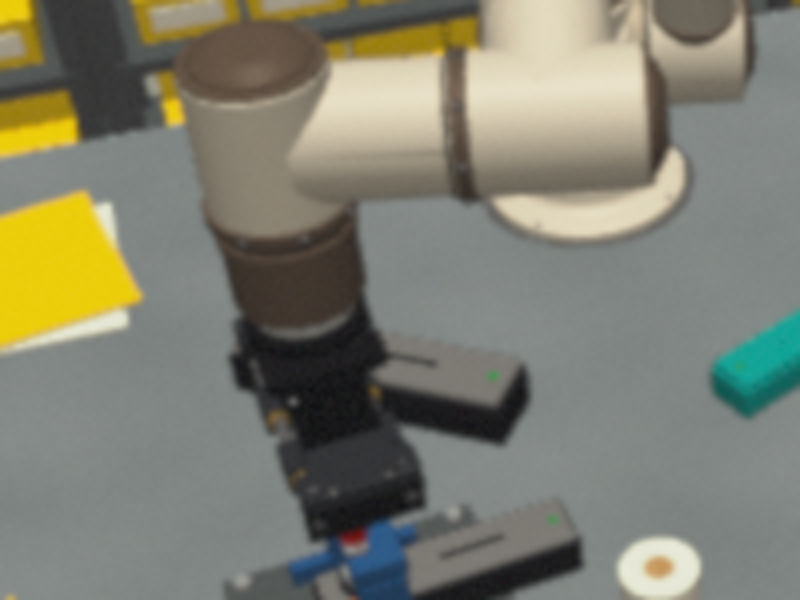

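View pics/n_w.png

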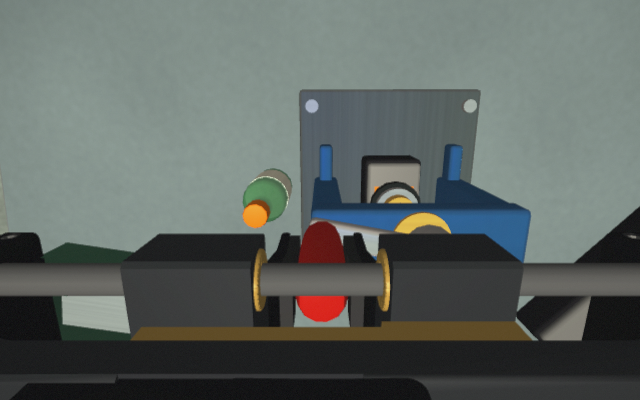

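Crank has turned with the hand, the pad is just above the reader, the reader has not moved. I wind on to 10.9 in fine steps.

```bash
python3 - <<'E'
from h import *
np.set_printoptions(precision=3,suppress=True)
for c in np.linspace(9.6,10.9,11)[1:]:
    env.move_straight(kn(c),rate=.08); s=env.read_state()
    a=np.radians(185.85)-c; print(round(c,2),'resist',(s['force'][:2]@[-np.sin(a),np.cos(a)]).round(2),s['force'],s['clock'])
E
```

```text
9.73 resist 1.16 [-0.631  1.313  0.578] 41.825
9.86 resist 0.65 [-0.739  0.948  1.437] 42.0833
9.99 resist 0.83 [-0.701  1.278  1.268] 42.3417
10.12 resist 0.11 [-0.649  0.566  1.085] 42.6
10.25 resist 0.45 [-0.341  0.902  1.61 ] 42.8583
10.38 resist 1.1 [-0.709  2.485  2.073] 43.1167
10.51 resist 1.45 [-0.455  3.294  2.245] 43.375
10.64 resist 1.19 [-0.502  3.708  3.227] 43.6333
10.77 resist 3.39 [1.888 4.977 2.627] 43.8917
10.9 resist 1.49 [0.716 4.027 2.281] 44.15
```

```bash
python3 - <<'E'
from h import *
import pickle
np.set_printoptions(precision=4,suppress=True)
env.gripper_to(.7)
p=env.read_state()['position']
env.move_straight([p[0],p[1],.36],rate=.2)
env.goto([.53,-.28,.42],ORI); f=env.grab_frame('wrist');pickle.dump(f,open('o.pkl','wb'));crop(f,'o.png',200,20,460,220,3)
env.goto([.53,-.1,.40],ORI)
r0=R.from_euler('xyz',[-90,0,95.8],degrees=True);z=lambda a:R.from_euler('z',a,degrees=True)
e=(z(5.8)*R.from_euler('x',-70,degrees=True)*z(-5.8)*r0).as_euler('xyz',degrees=True)
env.goto((.54,-.03,.21),e); f=env.grab_frame('wrist');pickle.dump(f,open('o2.pkl','wb'));crop(f,'o2.png',240,40,450,230,3.8)
print(env.read_state()['clock'])
E
```

```text
48.4833
```

View pics/o.png

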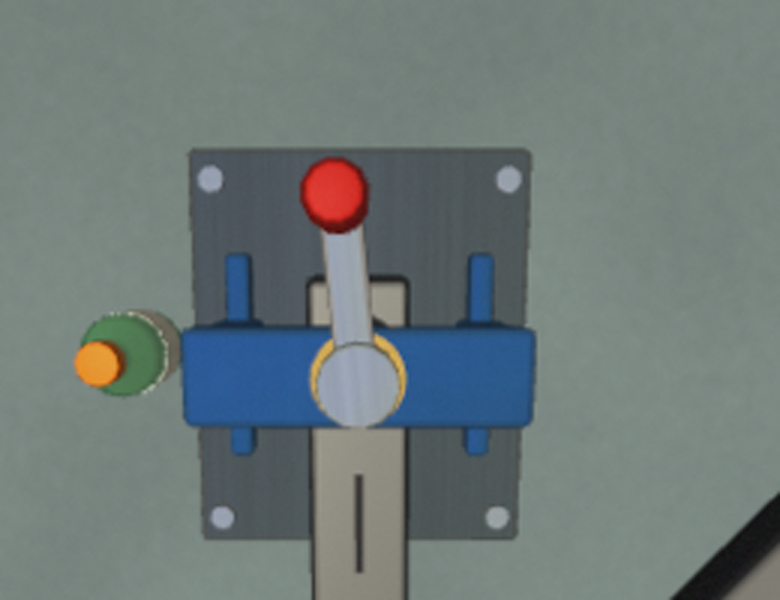

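View pics/o2.png

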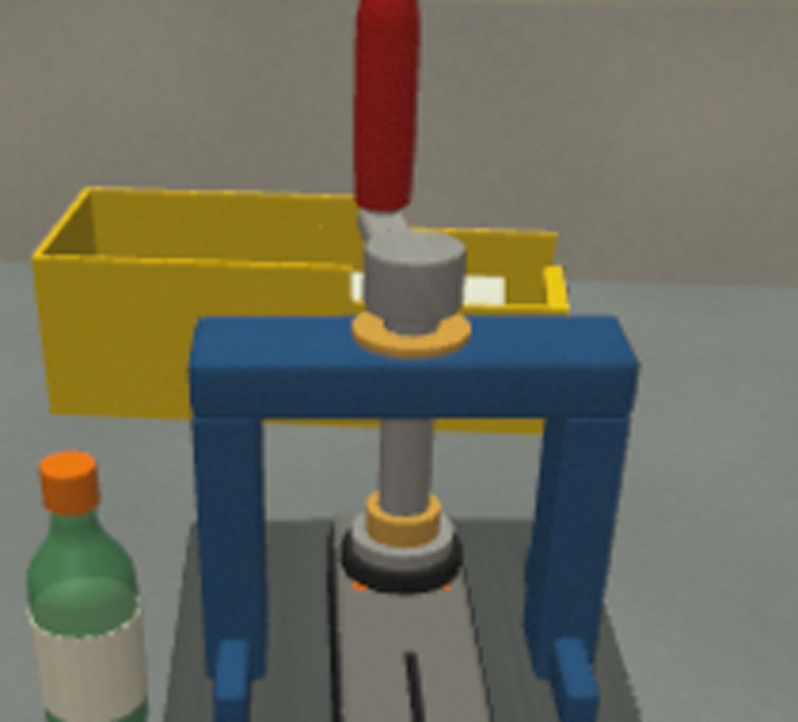

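```bash
python3 - <<'E'
from h import *
import pickle
np.set_printoptions(precision=4,suppress=True)
f=pickle.load(open('o.pkl','rb'));o=np.array([200,20])
s=ray(f,np.array([[210,179],[508,179],[497,517],[222,517]])/3+o,.036).mean(0);print('axis',s)
top=np.array([335,193]) 
for z in(.245,.25,.255):
    k=ray(f,[top/3+o],z)[0,:2]-s[:2];print(z,np.linalg.norm(k),np.degrees(np.arctan2(k[1],k[0])),'crank',np.radians(185.85+360-np.degrees(np.arctan2(k[1],k[0]))))
# spot check: slot vs screws
a=95.85;L=np.array([np.cos(np.radians(a)),np.sin(np.radians(a))])
sl=ray(f,np.array([[359.5,475],[359.5,573]])/3+o,.075)[:,:2];print('spot-axis',((sl.mean(0)-L*.0801)-s[:2])@L,(sl-s[:2])@[L[1],-L[0]])
# pad edge in o2
f=pickle.load(open('o2.pkl','rb'));an=np.linspace(0,2*np.pi,60)
im=cv2.resize(f['image'][40:230,240:450],None,fx=3.8,fy=3.8,interpolation=cv2.INTER_CUBIC)
for u in proj(f,np.c_[C[0]+.022*np.cos(an),C[1]+.022*np.sin(an),0*an+.075]):cv2.circle(im,tuple(((u-[240,40])*3.8).astype(int)),1,(0,0,255),-1)
w=lambda d:np.r_[C+.0*L+d[0]*np.array([L[1],-L[0]])+d[1]*L,.075]
for d in((-.017,-.017),(.017,-.017),(.017,.017),(-.017,.017)):cv2.circle(im,tuple(((proj(f,w(d))[0]-[240,40])*3.8).astype(int)),2,(0,255,0),-1)
cv2.imwrite('pics/o3.png',im)
t=env.grab_frame('top');cv2.imwrite('pics/p_top.png',t['image']);print(env.read_state()['clock'])
E
```

```text
axis [ 0.5353 -0.3055  0.036 ]
0.245 0.06578481539032434 -78.20663297247552 crank 10.891842964279506
0.25 0.0654436733159191 -78.2863751496817 crank 10.893234727824463
0.255 0.06510265933465322 -78.36695287869654 crank 10.894641074499551
spot-axis 0.0004005343031286578 [-0.0003 -0.0003]
48.5333
```

View pics/o3.png

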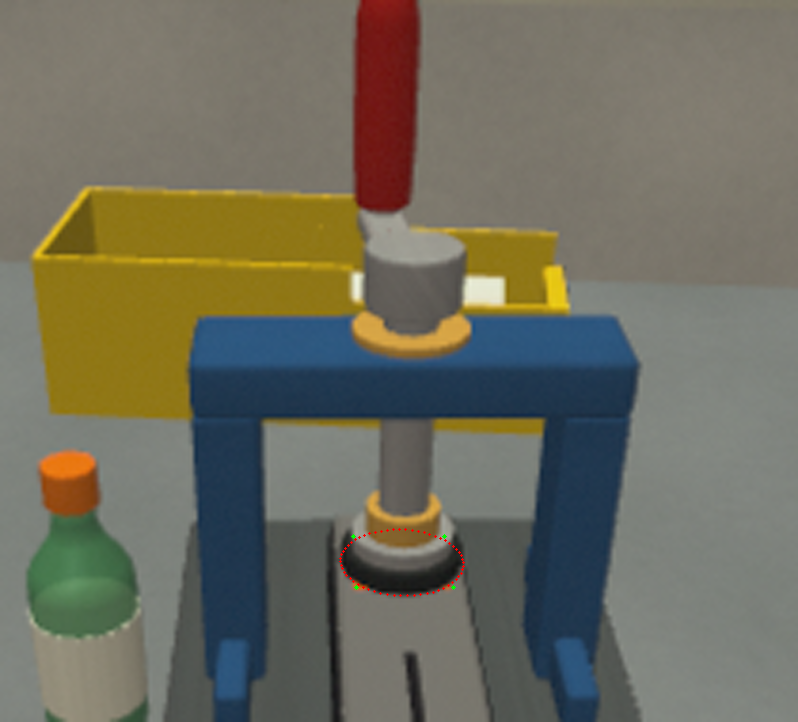

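View pics/p_top.png

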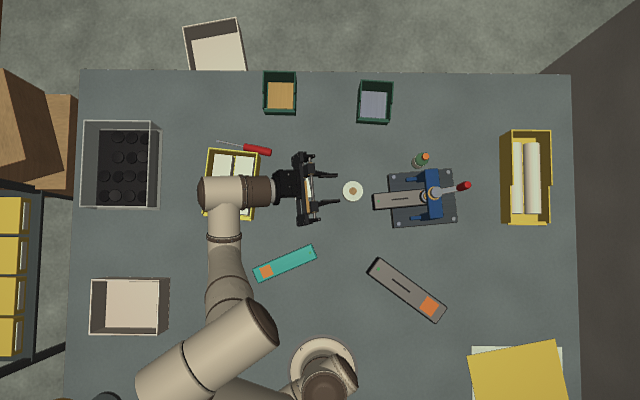

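```bash
python3 - <<'E'
from h import *
print(env.read_state()['force']); print(env.close_job())
E
```

```text
[-0.16122173 -0.33607002  0.51093616]
the job is handed in; nothing more can be done
None
```

I loaded the small grey and black reader into the press and wound the crank from about 0.29 to 10.89 rad. That is about 0.9 rad past where the pad should meet the reader. I then let go and handed the job in at about 48.5 s.

**Placement:** My last pictures put the orange square within about 0.5 mm of the screw axis along the lane and 0.3 mm across it. The reader lies flat and lined up with the lane, and the pad matches the height of the reader's top.

**Snugness:** The force on the hand rose only weakly and noisily near contact. I am relying on the crank angle and pad height from the pictures; I had no direct pressure reading.

**Camera disagreement:** The top camera's positions differed from the wrist camera's by 3 to 5 mm, so I used the wrist camera.

**Other things:** In the last top picture the look-alikes, label roll, glue and screwdriver look unmoved. The arm hides the card stack and much of the bin there, so I did not re-check those two. The arm was touching nothing at the end, with about 0.6 N on the tool.

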